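Pre-start safety check of the bench card creaser

ROBOT

A 6-joint arm with a two-finger parallel gripper is mounted at the origin on the work surface. World frame = base frame: x ahead of the robot, y to its left, z up, the work surface at z = 0. Lengths are in m, angles in rad, forces in N, time in s.
With the tool pointing down it reaches from about 0.375 to 0.975 m from the base axis. Payload 3.8 kg.
Tool frame: the origin (TCP) lies on the mounting face of the last link; the fingertips stand 173 mm ahead of it and the grasp point (between the pads) lies 155 mm ahead of it; z points along the fingers, y is the line along which they close (so a half turn about z gives the same grasp; the last joint's range is limited). The gripper opens to 85 mm and grips with 20 to 120 N. Pads are 22 mm wide; open, the fingers measure 114 mm over their backs; the gripper's body (76 mm by 85 mm) begins 54 mm behind the grasp point. The pads swing forward as they close: fully open they stand 13 mm farther back than shut.
Start: joints at [-1.262, 0.264, 1.604, -0, 1.274, -0.037], TCP at [0.229, -0.635, 0.405] pointing down, gripper open.
Joint ranges: [-2.63, 2.63], [-0.94, 2.18], [0.31, 2.57], [-1.31, 4.45], [0, 2.66], [-2.55, 2.55]. Speed limits (rad/s): [2.57, 2.57, 3.14, 3.14, 3.14, 3.14].

INTERFACE

Orientations are given as a rotation vector (axis times angle).
In Python, from workcell import bot gives the robot as it stands.
- The arm moves only by the tool drive_tool, never from a script. Its argument "increments" is a list of rows, each an object with "delta_pos": the shift along the tool's x, y, z in mm, a list of three; "turn": the turn about the tool's z in rad; "jaw": the opening, from -1 (shut) to 1 (fully open). A call has 1 to 8 rows; each row shifts and turns the commanded pose from where the row before left it, along the tool's axes as they then stand; what a row does not reach is not made up. A row lasts 1/12 s, in which the tool goes at most 41.7 mm and 7.16 degrees, less where a joint would pass 70% of its speed; a pose out of reach is approached as far as the arm can. A call is refused whole if a number of a shift passes 41.7 or a number of a turn 0.125, either way. A call with a gripper value outside its range is refused whole. The fingers move at their own pace and stop on an object; "grip_force" is the grip in N (left out, the last holds). Time passes only in rows, so rows that do not move let the fingers close. It gives the time, the measured TCP pose, the force, the opening and the grip force at its end, in the units of the state.
- bot.read_state(): the state, without advancing time (a new reading comes with each control period).
- bot.read_camera(name): name is "scene" or "top"; returns a dict with "pixels" (384x512x3 uint8, red, green, blue), "fovy" (degrees; the focal length in pixels is half the picture's height over the tangent of half this angle, whatever the lens; pixels are square), "cx", "cy" (the principal point, pixels), "camera_from_world" (4x4, takes a point from world to camera coordinates). Camera axes: x right, y down, z forward; pixel columns grow to the right and rows downward; lengths in m; the calibration is good to about 2 mm. A picture is of the moment at which its call begins. There is no depth.
- bot.finish_job(): hands the job in; it is judged then, once.
The state is a dict: "time": time; "q": joint angles; "joint_vel": joint speeds; "joint_torque": joint torques, N m; "tool_pos": TCP position; "tcp_rot": TCP orientation; "wrist_force": force on the tool from outside, world axes, zero at the start; "torque": the same for the moment, N m; "width": opening from 0.0 (shut) to 1.0 (fully open); "grip_force": force on a finger pad.
Only numpy, scipy, OpenCV 4.12 (cv2) and the standard library are available. Lean on these libraries where they do the work, as an engineer would, in place of code of your own. Each camera call takes 0.05 s, during which the arm holds its last target. There are 200 camera calls.

TASK

Do the pre-start check of the card creaser: push the round test button on the earth-leakage breaker right in so that its trip lever drops, then push the lever back up to restore the supply. With the supply back on, pull the creaser's self-closing wheel cover towards you by its bow handle until the cover's front edge is level with the engraved lines on the guide rails, and finish while still holding it there for the interlock check, because it springs shut when let go. Leave the ink tin, the wooden block and the spanner where they are.

Things in the scene. Friction and masses are not known exactly. Their poses are not given: they have to be found in the camera images.
- supply: Grey steel supply box fixed to the bench left or right of the creaser, 140 (x) by 150 (y) mm, 96 mm high; origin under its centre, +x from its low front (robot side) to its back. From 40 mm up, its front panel slopes up and back at 25 degrees to the horizontal and carries a grey breaker, 112 by 120 mm, 18 mm thick: trip lever in its +y half, test button in its -y half, 60 mm apart
- test_button_top (a point): Centre of the outer face of the round test button, 18 mm diameter, standing 12 mm proud of the breaker's face in a thin dark collar; it is pushed in square to the face, that is along supply's direction (0.423, 0, -0.906)
- test_button (a joint): Travel of the test button in m: 0 out, 0.006 fully in. Sprung outwards; about 1 to 4 N on the way, 5 N fully in. The lever trips when it is about 0.0045 in
- lever_tip (a point): Middle of the outer end of the black trip lever, a flat toggle 16 mm wide (along supply y) and 9 mm thick, whose end is 46 mm from its pivot and stands 28 mm proud of the breaker's face. Up (supply on) it stands vertical; tripped it has dropped towards the robot and leans 50 degrees from the vertical
- lever_pivot (a point): Point on the lever's hinge axis (along supply y), mid-width, 14 mm below the breaker's face
- trip_lever (a joint): Angle of the trip lever in rad: 0 up (on), 0.87 dropped (tripped). It snaps over its middle (0.44) to either end and stays there; 0.5 N at the tip moves it. It goes back up (pushed up the slope, away from the robot) only with the test button let out
- creaser: Bench card creaser bolted down, 350 mm wide, 275 mm deep plus rear delivery tray; origin under its centre, +x from front (robot side) to back. Side frames at y = +-136 mm, tops 155 mm above the bench, each with a steel guide rail (top at 165 mm); between the rails the cover slides over the creasing wheels. Behind the cover: two return-spring tubes, 176 mm high, and a switch, 183 mm high
- cover_handle (a point): Middle of the grip bar of the cover's steel bow handle: round bar 12 mm diameter, 120 mm long along creaser y, its axis 204 mm above the bench and 40 mm above the cover's top, on the front part of the cover
- cover_edge (a point): Middle of the front top edge of the cover, 15.5 mm in front of the handle's bar. The cover is an aluminium frame with a clear window, 105 mm (x) by 252 mm (y), top 164 mm above the bench
- cover (a joint): How far the cover is pulled out towards creaser -x, in m: 0 shut, 0.065 front edge at the engraved lines, 0.085 end stop. Return springs pull it shut with 4 N at the start and 12 N at the lines
- line_left (a point): Middle of the dark line, 3 mm wide, engraved across the top of the +y guide rail, 65 mm in front of the shut cover's front edge
- line_right (a point): The same line on the -y guide rail
- ink_tin: Closed bare-metal ink tin, 104 mm diameter, 70 mm high, on the other side of the creaser from the supply box; origin at the centre of its underside; leave alone
- planer: Wooden planer block, 45 x 95 x 34 mm, on the bench in front of the creaser; origin at the centre of its underside; leave alone
- spanner: Steel spanner about 150 mm long, lying on the bench in front of the creaser; leave alone
Not all that is in view belongs to the job. Of the things that look like the supply, the smaller one is meant.

How it is judged:
On the way, in this order (a step that is already met when the one before it is completed fails the run):
1. the test button is pushed in and the trip lever drops, the cover still shut (value of joint test_button above 0.003 m and value of joint trip_lever above 0.7 rad and value of joint cover below 0.01 m), for 0.05 s.
2. the button is let out and the lever is back up, the cover still shut (value of joint test_button below 0.001 m and value of joint trip_lever below 0.12 rad and value of joint cover below 0.01 m), for 0.2 s.
3. the cover is held with its front edge at the lines, within 5 mm (value of joint cover between 0.06 and 0.07 m and contact force between the fingers and cover above 3 N), for 0.5 s.
At the end, for the whole second after the job is handed in: The cover is held still by the gripper with its front edge within 5 mm of the engraved lines, against its springs (over 3 N between fingers and cover), with the trip lever up and the test button out (all of step 3 and velocity of joint cover between -0.02 and 0.02 m/s and value of joint trip_lever below 0.12 rad and value of joint test_button below 0.001 m); the arm keeps its last pose, push and grip.
It fails at once if the ink tin, the wooden block or the spanner is moved more than 30 mm (distance of any of ink_tin, planer, spanner from where it was at the start of the episode above 0.03 m).
It also fails if it takes over 54 s, if anything falls off the work surface, if the arm or the gripper's body presses on something with over 40 N, if the wrist force passes 120 N, or if a joint passes its speed limit or range.

## Working session

There is one attempt and no reset: what is moved stays moved. The work goes in short steps, Python scripts to look and compute and a tool call to move; the robot and the scene stay as the last step left them, time stands still between calls to the robot, and variables do not carry over. Pictures are saved under pics/ and viewed, at most 10 in all, crops included, and the job is handed in when it is done.

Besides the shell and the picture viewer there is one more tool, called after ">>>" as name([rows], argument=value, ...), one row to a line, values as JSON. drive_tool: Moves the arm, as the interface text tells. Its arguments: {"type":"object","properties":{"increments":{"type":"array"},"grip_force":{"type":"number"}},"required":["increments"]}

```bash
mkdir -p pics; ls; python3 - <<'E'
from workcell import bot
import cv2,numpy as np
s=bot.read_state();print(s)
for n in("scene","top"):
    c=bot.read_camera(n);cv2.imwrite(f"pics/{n}0.png",cv2.resize(c["pixels"][:,:,::-1],(800,600),interpolation=cv2.INTER_CUBIC))
    print(n,c["fovy"],c["cx"],c["cy"],c["camera_from_world"].__repr__())
E
```

```text
pics
{'time': 0.0, 'q': array([-1.26189428e+00,  2.64716945e-01,  1.60539800e+00,  1.76926314e-05,
        1.27368242e+00, -3.69310757e-02]), 'joint_vel': array([ 0.00082262, -0.00158855,  0.00020206,  0.00064882, -0.00084395,
        0.00054459]), 'joint_torque': array([ 2.23402429e-03, -5.15103328e+01, -3.67314863e+01,  2.11807774e-04,
        1.30324109e-02,  7.81906124e-06]), 'tool_pos': array([ 0.22868543, -0.63470455,  0.40337303]), 'tcp_rot': array([-3.09258987e+00, -5.40146041e-01,  4.42860837e-04]), 'wrist_force': array([0.97725975, 0.11671572, 0.57750108]), 'torque': array([ 0.02685536, -0.01360105, -0.02490189]), 'grip_force': 0.0, 'width': 0.9969617849992626}
scene 55.400590359492405 250.60718891622903 191.76078075432483 array([[-0.79517037,  0.60608229,  0.01919245,  0.34009529],
       [ 0.39817167,  0.54574284, -0.73730867, -0.083465  ],
       [-0.45734386, -0.57864411, -0.67528333,  1.47687009],
       [ 0.        ,  0.        ,  0.        ,  1.        ]])
top 46.48596554624338 250.9800404547977 188.01032517414248 array([[ 1.42973051e-02, -9.99897786e-01, -6.02675241e-05,
         1.18946137e-02],
       [-9.96603910e-01, -1.42453183e-02, -8.11031235e-02,
         4.46997763e-01],
       [ 8.10939751e-02,  1.21961895e-03, -9.96705714e-01,
         1.22720081e+00],
       [ 0.00000000e+00,  0.00000000e+00,  0.00000000e+00,
         1.00000000e+00]])
```

View pics/scene0.png

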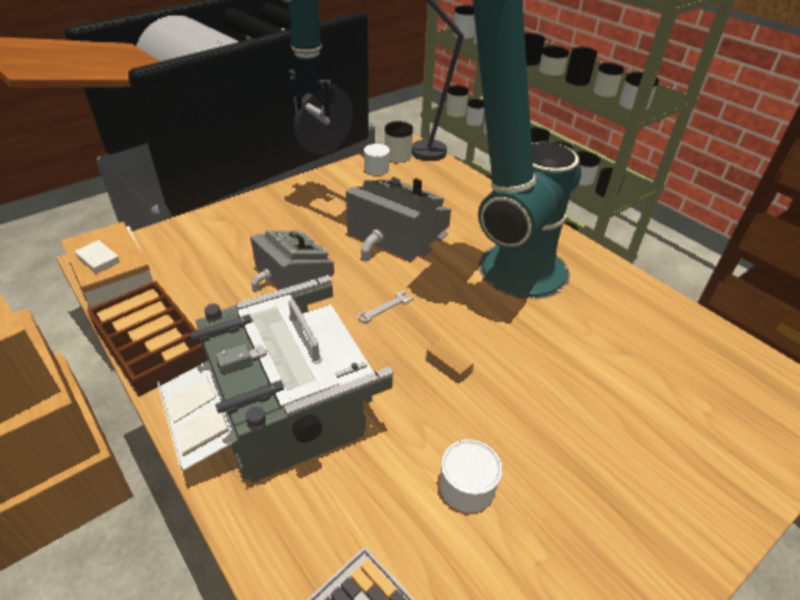

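View pics/top0.png

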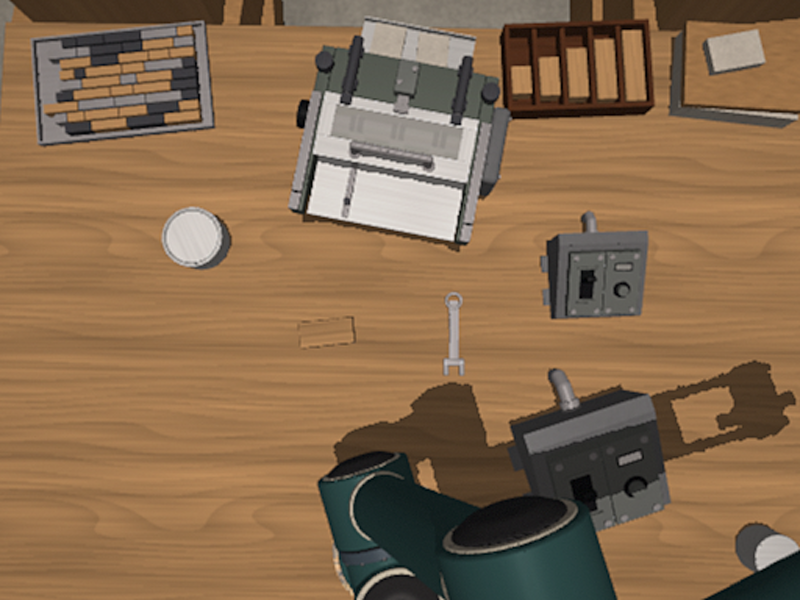

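The smaller supply is at about (595,275) in the top picture and the creaser handle at about (392,157). I'll zoom in to get accurate pixels.

```bash
cat > h.py <<'E'
from workcell import bot
import cv2,numpy as np
def cam(n):
    c=bot.read_camera(n);return c
def crop(c,u0,v0,w,h,k):
    im=c["pixels"][v0:v0+h,u0:u0+w,::-1];return cv2.resize(im,(w*k,h*k),interpolation=cv2.INTER_CUBIC)
def f(c):return c["pixels"].shape[0]/2/np.tan(np.radians(c["fovy"]/2))
def ray(c,u,v):
    T=c["camera_from_world"];R,t=T[:3,:3],T[:3,3]
    d=R.T@np.array([(u-c["cx"])/f(c),(v-c["cy"])/f(c),1]);return -R.T@t,d
def atz(c,u,v,z):
    o,d=ray(c,u,v);return o+d*(z-o[2])/d[2]
def proj(c,p):
    q=c["camera_from_world"]@np.append(p,1);return np.array([c["cx"]+f(c)*q[0]/q[2],c["cy"]+f(c)*q[1]/q[2]])
def tri(a,ua,b,ub):
    (o1,d1),(o2,d2)=ray(a,*ua),ray(b,*ub)
    s=np.linalg.lstsq(np.c_[d1,-d2],o2-o1,rcond=None)[0]
    return (o1+d1*s[0]+o2+d2*s[1])/2,np.linalg.norm(o1+d1*s[0]-o2-d2*s[1])
E
python3 - <<'E'
from h import *
t=cam("top");s=cam("scene")
a=crop(t,340,130,80,80,5);b=crop(s,155,140,80,80,5)
c=crop(t,180,50,200,50,4)[:, :800]
cv2.imwrite("pics/m1.png",np.vstack([np.hstack([a,b]),c]))
E
```

```text
(no output)
```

View pics/m1.png

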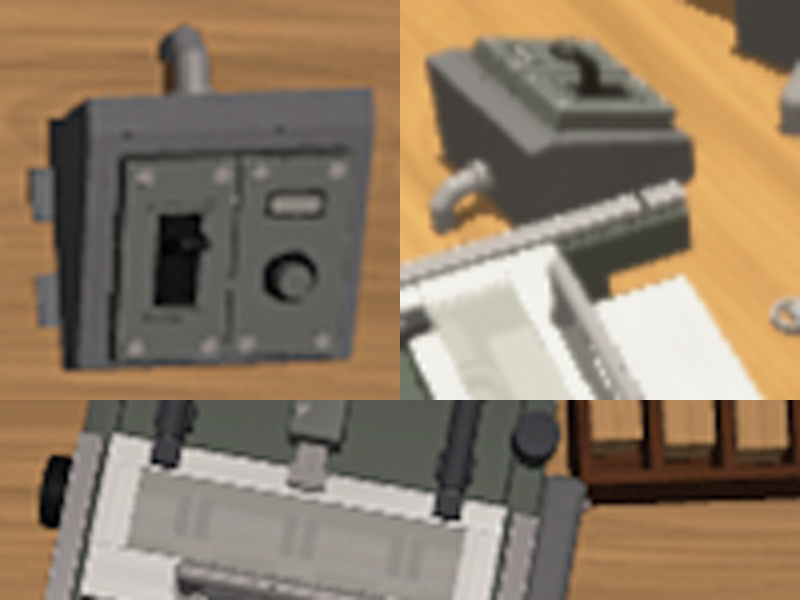

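The top crop shows the breaker with its lever at about (183,240) and button at about (293,273). The scene crop shows the supply's +y side, with the lever up. I'll fit the supply and creaser poses next.

```bash
python3 - <<'E'
from h import *
from scipy.optimize import least_squares
t=cam("top");s=cam("scene")
px=lambda x,y,u0,v0,k:np.array([u0+(x+.5)/k-.5,v0+(y+.5)/k-.5])
T=lambda x,y:px(x,y,340,130,5); S=lambda x,y:px(x-400,y,155,140,5)
obs=[(t,T(372,92),(70,-75,96)),(t,T(90,95),(70,75,96)),(t,T(65,368),(-70,75,0)),(t,T(50,122),(70,75,0)),
(s,S(430,62),(70,-75,96)),(s,S(545,150),(70,75,96)),(s,S(692,140),(-70,75,40))]
def W(p,l):
    c,q=np.cos(p[2]),np.sin(p[2]);x,y,z=np.array(l)/1000
    return np.array([p[0]+c*x-q*y,p[1]+q*x+c*y,z])
fun=lambda p:np.concatenate([proj(c,W(p,l))-o for c,o,l in obs])
r=least_squares(fun,[.6,-.3,0],loss='soft_l1');print("supply",r.x,r.fun.reshape(-1,2).round(1).tolist())
p=r.x
co,si=np.cos(np.radians(25)),np.sin(np.radians(25))
for name,u in(("button",T(294,272)),("lever",T(183,240))):
    # ray -> height; model z as function of slope
    for z in(.075,.085,.095,.105,.115,.125):
        w=atz(t,*u,z);d=w[:2]-p[:2];c,q=np.cos(p[2]),np.sin(p[2])
        lx,ly=c*d[0]+q*d[1],-q*d[0]+c*d[1]
        n=((lx*1000+70)*-si+(z*1000-40)*co)  # height above panel
        print(name,z,w.round(4),round(lx,4),round(ly,4),"above panel",n.round(1))
# creaser: handle ends, line ends in top (full-res from 800x600 view)
F=lambda x,y:px(x,y,0,0,800/512)
for n,a,z in(("hL",(350,149),.204),("hR",(433,163),.204),("coverFL",(0,0),0)):
    if z:print(n,atz(t,*F(*a),z).round(4))
cv2.imwrite("pics/m2.png",np.vstack([crop(t,180,60,150,100,5)]))
np.save("supply.npy",p)
E
```

```text
supply [ 0.48074182 -0.33781645  0.03886274] [[0.4, -0.5], [-0.2, 0.2], [-1.1, 0.5], [-0.2, 0.5], [-0.8, -1.5], [-3.0, 0.4], [0.3, -0.5]]
button 0.075 [ 0.4585 -0.3737  0.075 ] -0.0237 -0.035 above panel 12.1
button 0.085 [ 0.4575 -0.3704  0.085 ] -0.0245 -0.0317 above panel 21.5
button 0.095 [ 0.4566 -0.3671  0.095 ] -0.0253 -0.0284 above panel 31.0
button 0.105 [ 0.4556 -0.3639  0.105 ] -0.0261 -0.025 above panel 40.4
button 0.115 [ 0.4547 -0.3606  0.115 ] -0.0269 -0.0217 above panel 49.8
button 0.125 [ 0.4537 -0.3573  0.125 ] -0.0278 -0.0184 above panel 59.2
lever 0.075 [ 0.4747 -0.3148  0.075 ] -0.0051 0.0232 above panel 4.3
lever 0.085 [ 0.4736 -0.312   0.085 ] -0.0061 0.026 above panel 13.8
lever 0.095 [ 0.4726 -0.3092  0.095 ] -0.0071 0.0289 above panel 23.2
lever 0.105 [ 0.4715 -0.3064  0.105 ] -0.008 0.0317 above panel 32.7
lever 0.115 [ 0.4704 -0.3036  0.115 ] -0.009 0.0346 above panel 42.2
lever 0.125 [ 0.4693 -0.3008  0.125 ] -0.01 0.0374 above panel 51.7
hL [0.6551 0.0867 0.204 ]
hR [ 0.6349 -0.0415  0.204 ]
```

View pics/m2.png

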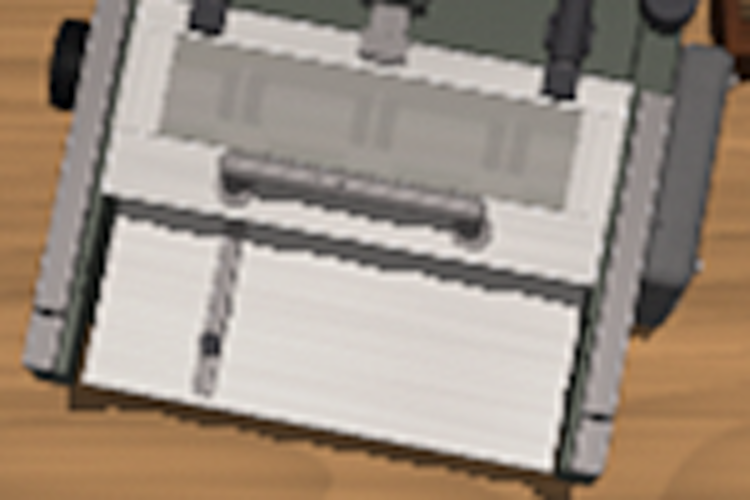

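```bash
cat >> h.py <<'E'
from scipy.spatial.transform import Rotation as Ro
def go(target,yaw=None,off=.173):
    "tool-axes mm shift and turn to bring the point `off` ahead of TCP to target; turn is assumed done after the shift"
    s=bot.read_state();R=Ro.from_rotvec(s["tcp_rot"]).as_matrix()
    d=R.T@(np.array(target)-(s["tool_pos"]+R[:,2]*off))*1000
    y=np.degrees(np.arctan2(R[1,0],R[0,0]))
    tip=s["tool_pos"]+R[:,2]*off
    print("t",round(s["time"],2),"tip",tip.round(4),"yaw",y.round(2),"tilt z",R[:,2].round(3),"F",s["wrist_force"].round(1),"w",round(s["width"],3),"| shift",d.round(1),"turn",None if yaw is None else np.radians(y-yaw).round(3))
def sup(l):
    p=np.load("supply.npy");c,q=np.cos(p[2]),np.sin(p[2]);x,y,z=l
    return np.array([p[0]+c*x-q*y,p[1]+q*x+c*y,z])
E
python3 - <<'E'
from h import *
t=cam("top")
P=lambda x,y,z:atz(t,180+(x+.5)/5-.5,60+(y+.5)/5-.5,z)
hl,hr=P(228,158,.204),P(485,208,.204);ll,lr=P(44,311,.165),P(597,416,.165);el,er=P(110,200,.164),P(590,285,.164)
for n,a,b in(("handle",hl,hr),("lines",ll,lr),("edge",el,er)):
    d=a-b;print(n,a.round(4),b.round(4),((a+b)/2).round(4),"yaw",np.degrees(np.arctan2(-d[0],d[1])).round(2),"len",np.linalg.norm(d).round(4))
print("sup yaw",np.degrees(np.load("supply.npy")[2]))
go(sup((-.0253,-.029,.23)),2.2)
E
```

```text
handle [0.6649 0.0836 0.204 ] [ 0.6421 -0.0406  0.204 ] [0.6535 0.0215 0.204 ] yaw -10.41 len 0.1262
lines [0.5977 0.176  0.165 ] [ 0.5489 -0.0992  0.165 ] [0.5733 0.0384 0.165 ] yaw -10.07 len 0.2795
edge [0.6548 0.1446 0.164 ] [ 0.615  -0.0955  0.164 ] [0.6349 0.0246 0.164 ] yaw -9.4 len 0.2434
sup yaw 2.226670708762424
t 0.35 tip [ 0.2287 -0.6349  0.2314] yaw 19.82 tilt z [-0.  0. -1.] F [-1.2 -0.6  0.4] w 0.996 | shift [ 304.9 -174.1    1.5] turn 0.307
```

>>> drive_tool([
  {"delta_pos": [35,-20,0],"turn": 0,"jaw": -1},
  {"delta_pos": [35,-20,0],"turn": 0,"jaw": -1},
  {"delta_pos": [35,-20,0],"turn": 0,"jaw": -1},
  {"delta_pos": [35,-20,0],"turn": 0,"jaw": -1},
  {"delta_pos": [35,-20,0],"turn": 0,"jaw": -1},
  {"delta_pos": [35,-20,0],"turn": 0,"jaw": -1},
  {"delta_pos": [35,-20,0],"turn": 0,"jaw": -1},
  {"delta_pos": [35,-20,0],"turn": 0,"jaw": -1},
], grip_force=40)

```text
time: 1.02
tool_pos: [0.4389, -0.3879, 0.405]
tcp_rot: [3.094, 0.54, 0.001]
wrist_force: [1.0, -0.9, 0.5]
width: -0.002
grip_force: 0.0
```

>>> drive_tool([
  {"delta_pos": [25,-14,0],"turn": 0,"jaw": -1},
  {"delta_pos": [0,0,0],"turn": 0.102,"jaw": -1},
  {"delta_pos": [0,0,0],"turn": 0.102,"jaw": -1},
  {"delta_pos": [0,0,0],"turn": 0.102,"jaw": -1},
  {"delta_pos": [0,0,0],"turn": 0,"jaw": -1},
  {"delta_pos": [0,0,0],"turn": 0,"jaw": -1},
])

```text
time: 1.52
tool_pos: [0.4568, -0.3679, 0.4048]
tcp_rot: [3.141, 0.067, 0.0]
wrist_force: [0.2, -0.3, -0.3]
width: -0.002
grip_force: 0.0
```

```bash
python3 - <<'E'
from h import *
b=sup((-.0253,-.029,.094));n=sup((.423,0,0))-sup((0,0,0));n[2]=-.906
go(b-n*.03,2.2)
s=cam("scene");t=cam("top")
cv2.imwrite("pics/m3.png",np.hstack([crop(s,150,60,100,150,4),crop(t,320,100,100,150,4)]))
E
```

```text
t 1.52 tip [ 0.4568 -0.3679  0.2318] yaw 2.45 tilt z [ 0. -0. -1.] F [ 0.2 -0.3 -0.3] w -0.002 | shift [-12.9  -0.2 110.6] turn 0.004
```

View pics/m3.png

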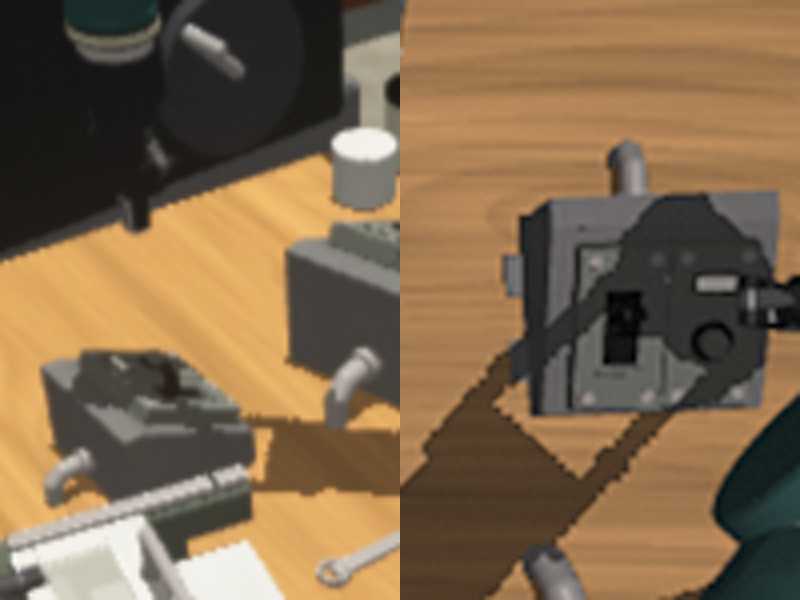

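The fingers hang above the supply as planned, with the button at (713,340) in the right half, which agrees with the fit. I'll descend to stand off 30 mm along the button's axis.

>>> drive_tool([
  {"delta_pos": [-3.2,0,28],"turn": 0,"jaw": -1},
  {"delta_pos": [-3.2,0,28],"turn": 0,"jaw": -1},
  {"delta_pos": [-3.2,0,28],"turn": 0,"jaw": -1},
  {"delta_pos": [-3.2,0,26],"turn": 0,"jaw": -1},
  {"delta_pos": [0,0,0],"turn": 0,"jaw": -1},
])

```text
time: 2.03
tool_pos: [0.4412, -0.3668, 0.2885]
tcp_rot: [-3.133, -0.063, 0.013]
wrist_force: [-0.8, 0.6, -0.4]
width: 0.0
grip_force: 0.0
```

```bash
python3 - <<'E'
from h import *
b=sup((-.0253,-.029,.094));n=sup((.423,0,0))-sup((0,0,0));n[2]=-.906
go(b,2.2)
s=cam("scene");t=cam("top")
for c in(s,t):print(proj(c,b))
cv2.imwrite("pics/m4.png",np.hstack([crop(s,150,120,80,80,5),crop(t,340,130,80,80,5)]))
E
```

```text
t 2.03 tip [ 0.4397 -0.3655  0.1155] yaw 2.32 tilt z [-0.009  0.008 -1.   ] F [-0.8  0.6 -0.4] w 0.0 | shift [17.   3.2 21.3] turn 0.002
[187.63472844 147.46452263]
[398.51482342 184.02779201]
```

View pics/m4.png

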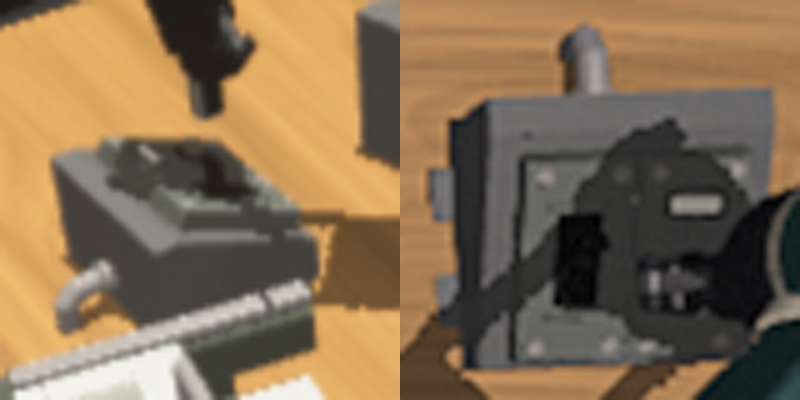

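>>> drive_tool([
  {"delta_pos": [0,0,0],"turn": 0,"jaw": -1},
  {"delta_pos": [0,0,0],"turn": 0,"jaw": -1},
])

```text
time: 2.3
tool_pos: [0.445, -0.3694, 0.2973]
tcp_rot: [3.138, 0.063, 0.005]
wrist_force: [0.8, 0.3, 0.8]
width: -0.003
grip_force: 0.0
```

```bash
python3 - <<'E'
from h import *
b=sup((-.0253,-.029,.094))
go(b,2.2)
s=cam("scene");t=cam("top");st=bot.read_state()
R=Ro.from_rotvec(st["tcp_rot"]).as_matrix();tip=st["tool_pos"]+R[:,2]*.173
print("tip crop px scene",(proj(s,tip)-[150,120])*5,"top",(proj(t,tip)-[340,130])*5+[400,0],"q",st["q"].round(3))
E
```

```text
t 2.3 tip [ 0.4456 -0.3699  0.1243] yaw 2.3 tilt z [ 0.003 -0.003 -1.   ] F [0.8 0.3 0.8] w -0.003 | shift [11.  -1.8 30.3] turn 0.002
tip crop px scene [195.95550794  99.09498626] top [715.86991167 286.86145482] q [-0.736  0.172  1.924  0.     1.042  0.795]
```

```bash
python3 - <<'E'
from h import *
s=cam("scene");t=cam("top");st=bot.read_state()
R=Ro.from_rotvec(st["tcp_rot"]).as_matrix();tip=st["tool_pos"]+R[:,2]*.173
b=sup((-.0253,-.029,.094));l=sup((-.0095,.031,.119))
ims=[]
for c,u0,v0 in((s,160,115),(t,350,145)):
    im=crop(c,u0,v0,50,60,8)
    im=np.clip(im.astype(float)*1.8,0,255).astype(np.uint8)
    for p,col in((tip,(0,0,255)),(b,(0,255,0)),(l,(255,0,255))):
        q=(proj(c,p)-[u0,v0]+.5)*8-.5;cv2.circle(im,tuple(q.round().astype(int).tolist()),4,col,1)
    ims.append(im)
cv2.imwrite("pics/m5.png",np.hstack(ims));go(b,2.2)
E
```

```text
t 2.5 tip [ 0.4449 -0.3691  0.1233] yaw 2.29 tilt z [ 0.002 -0.002 -1.   ] F [-0.5 -0.9 -0.5] w -0.004 | shift [11.7 -0.9 29.3] turn 0.002
```

View pics/m5.png

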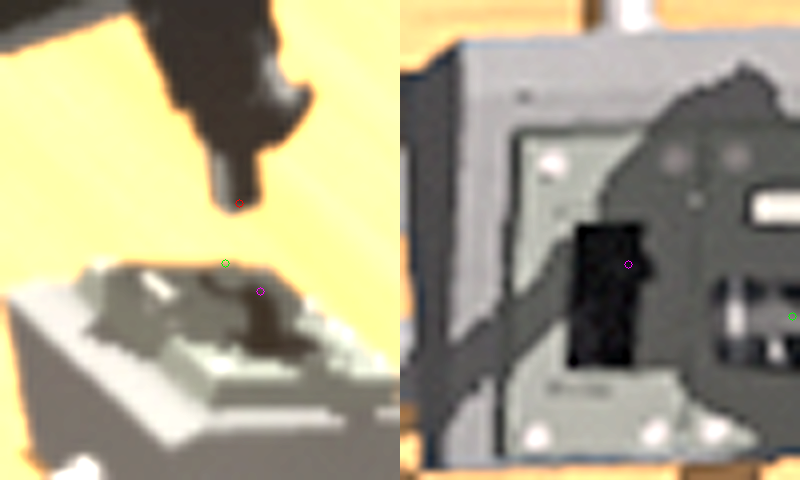

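The scene view matches the tip prediction at (238,205). The shape at (725,320) in the top view is the finger knuckle, higher up. Next I'll approach and press along the button's axis.

>>> drive_tool([
  {"delta_pos": [3.7,-0.5,11],"turn": 0,"jaw": -1},
  {"delta_pos": [3.7,-0.4,11.5],"turn": 0,"jaw": -1},
  {"delta_pos": [0,0,0],"turn": 0,"jaw": -1},
  {"delta_pos": [0,0,0],"turn": 0,"jaw": -1},
  {"delta_pos": [0,0,0],"turn": 0,"jaw": -1},
  {"delta_pos": [0,0,0],"turn": 0,"jaw": -1},
])

```text
time: 3.0
tool_pos: [0.4514, -0.3673, 0.2721]
tcp_rot: [-3.141, -0.063, 0.0]
wrist_force: [0.1, -0.7, 0.4]
width: -0.001
grip_force: 0.0
```

>>> drive_tool([
  {"delta_pos": [0.85,0,1.8],"turn": 0,"jaw": -1},
  {"delta_pos": [0.85,0,1.8],"turn": 0,"jaw": -1},
  {"delta_pos": [0,0,0],"turn": 0,"jaw": -1},
  {"delta_pos": [0,0,0],"turn": 0,"jaw": -1},
])

```text
time: 3.33
tool_pos: [0.453, -0.3672, 0.2685]
tcp_rot: [-3.141, -0.062, 0.0]
wrist_force: [0.7, -0.5, 0.1]
width: -0.001
grip_force: 0.0
```

>>> drive_tool([
  {"delta_pos": [0.85,0,1.8],"turn": 0,"jaw": -1},
  {"delta_pos": [0.85,0,1.8],"turn": 0,"jaw": -1},
  {"delta_pos": [0,0,0],"turn": 0,"jaw": -1},
  {"delta_pos": [0,0,0],"turn": 0,"jaw": -1},
])

```text
time: 3.67
tool_pos: [0.4547, -0.3673, 0.2653]
tcp_rot: [3.141, 0.063, 0.0]
wrist_force: [-0.9, 0.5, 2.4]
width: 0.0
grip_force: 1.1
```

```bash
python3 - <<'E'
from h import *
go(sup((-.0253,-.029,.094)),2.2)
E
```

```text
t 3.67 tip [ 0.4548 -0.3673  0.0923] yaw 2.28 tilt z [ 0. -0. -1.] F [-0.9  0.5  2.4] w 0.0 | shift [ 1.8  0.5 -1.7] turn 0.001
```

Contact made (2.4 N). I'll push about 4–5 mm further.

>>> drive_tool([
  {"delta_pos": [0.85,0,1.8],"turn": 0,"jaw": -1},
  {"delta_pos": [0.85,0,1.8],"turn": 0,"jaw": -1},
  {"delta_pos": [0,0,0],"turn": 0,"jaw": -1},
  {"delta_pos": [0,0,0],"turn": 0,"jaw": -1},
])

```text
time: 4.0
tool_pos: [0.4564, -0.3673, 0.262]
tcp_rot: [3.141, 0.063, -0.001]
wrist_force: [-3.7, 0.4, 5.8]
width: 0.002
grip_force: 3.0
```

>>> drive_tool([
  {"delta_pos": [0.4,0,0.9],"turn": 0,"jaw": -1},
  {"delta_pos": [0.0,0,0.0],"turn": 0,"jaw": -1},
  {"delta_pos": [0,0,0],"turn": 0,"jaw": -1},
])

```text
time: 4.25
tool_pos: [0.4566, -0.3673, 0.2617]
tcp_rot: [3.141, 0.063, -0.001]
wrist_force: [-5.5, 0.7, 9.7]
width: 0.001
grip_force: 4.9
```

>>> drive_tool([
  {"delta_pos": [0.4,0,0.9],"turn": 0,"jaw": -1},
  {"delta_pos": [0.0,0,0.0],"turn": 0,"jaw": -1},
  {"delta_pos": [0,0,0],"turn": 0,"jaw": -1},
])

```text
time: 4.5
tool_pos: [0.4568, -0.3673, 0.2614]
tcp_rot: [3.141, 0.063, -0.002]
wrist_force: [-7.7, 1.4, 13.4]
width: 0.0
grip_force: 7.0
```

```bash
python3 - <<'E'
from h import *
s=cam("scene");t=cam("top")
l0=sup((-.0095,.031,.119));l1=sup((-.0447,.031,.1026))
ims=[]
for c,u0,v0 in((s,160,115),(t,350,145)):
    im=crop(c,u0,v0,50,60,8);im=np.clip(im.astype(float)*1.8,0,255).astype(np.uint8)
    for p,col in((l1,(0,255,0)),(l0,(255,0,255))):
        q=(proj(c,p)-[u0,v0]+.5)*8-.5;cv2.circle(im,tuple(q.round().astype(int).tolist()),4,col,1)
    ims.append(im)
cv2.imwrite("pics/m6.png",np.hstack(ims))
E
```

```text
(no output)
```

View pics/m6.png

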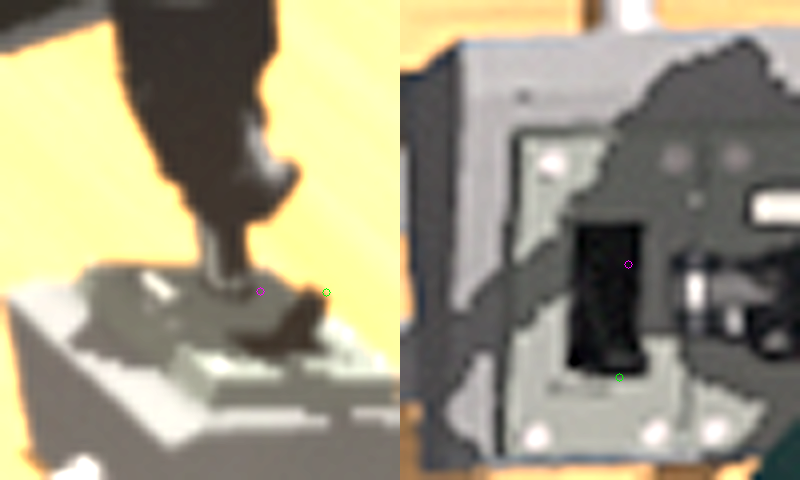

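The lever has dropped: its tip is at about (318,293) in the scene half and (625,360) in the top half. I'll release the button and move to the robot side of the lever.

>>> drive_tool([
  {"delta_pos": [-6,0,-13],"turn": 0,"jaw": -1},
  {"delta_pos": [-6,0,-13],"turn": 0,"jaw": -1},
  {"delta_pos": [0,0,-25],"turn": 0,"jaw": -1},
  {"delta_pos": [-20,-20,0],"turn": 0,"jaw": -1},
  {"delta_pos": [-20,-20,0],"turn": 0,"jaw": -1},
  {"delta_pos": [0,-20,0],"turn": 0,"jaw": -1},
  {"delta_pos": [0,0,0],"turn": 0,"jaw": -1},
  {"delta_pos": [0,0,0],"turn": 0,"jaw": -1},
])

```text
time: 5.27
tool_pos: [0.4025, -0.3086, 0.3111]
tcp_rot: [3.14, 0.064, 0.002]
wrist_force: [0.4, -0.1, 0.7]
width: 0.0
grip_force: 0.0
```

```bash
python3 - <<'E'
from h import *
go(sup((-.075,.031,.088)),2.2)
E
```

```text
t 5.27 tip [ 0.4027 -0.3087  0.1381] yaw 2.33 tilt z [ 0.001 -0.001 -1.   ] F [ 0.4 -0.1  0.7] w 0.0 | shift [ 1.8  1.1 50.1] turn 0.002
```

>>> drive_tool([
  {"delta_pos": [1,0,25],"turn": 0,"jaw": -1},
  {"delta_pos": [0,0,24],"turn": 0,"jaw": -1},
  {"delta_pos": [0,0,0],"turn": 0,"jaw": -1},
  {"delta_pos": [0,0,0],"turn": 0,"jaw": -1},
  {"delta_pos": [7,0,0],"turn": 0,"jaw": -1},
  {"delta_pos": [7,0,-1],"turn": 0,"jaw": -1},
  {"delta_pos": [0,0,0],"turn": 0,"jaw": -1},
])

```text
time: 5.85
tool_pos: [0.4201, -0.3096, 0.2647]
tcp_rot: [3.138, 0.063, 0.006]
wrist_force: [-0.7, -0.3, 1.1]
width: 0.002
grip_force: 0.0
```

>>> drive_tool([
  {"delta_pos": [4,0,-2],"turn": 0,"jaw": -1},
  {"delta_pos": [4,0,-2],"turn": 0,"jaw": -1},
  {"delta_pos": [4,0,-2],"turn": 0,"jaw": -1},
  {"delta_pos": [4,0,-2],"turn": 0,"jaw": -1},
  {"delta_pos": [0,0,0],"turn": 0,"jaw": -1},
])

```text
time: 6.27
tool_pos: [0.435, -0.3081, 0.2715]
tcp_rot: [3.14, 0.063, 0.003]
wrist_force: [0.9, -0.3, 0.2]
width: 0.0
grip_force: 0.0
```

>>> drive_tool([
  {"delta_pos": [4,0,-2],"turn": 0,"jaw": -1},
  {"delta_pos": [4,0,-2],"turn": 0,"jaw": -1},
  {"delta_pos": [4,0,-2],"turn": 0,"jaw": -1},
  {"delta_pos": [0,0,0],"turn": 0,"jaw": -1},
  {"delta_pos": [0,0,0],"turn": 0,"jaw": -1},
])

```text
time: 6.68
tool_pos: [0.4462, -0.3075, 0.2768]
tcp_rot: [3.141, 0.063, 0.001]
wrist_force: [0.3, -0.3, 0.2]
width: -0.002
grip_force: 0.0
```

```bash
python3 - <<'E'
from h import *
go(sup((-.0095,.031,.119)),2.2)
s=cam("scene");t=cam("top")
cv2.imwrite("pics/m7.png",np.hstack([np.clip(crop(c,u,v,50,60,8).astype(float)*1.8,0,255).astype(np.uint8) for c,u,v in((s,160,115),(t,350,145))]))
E
```

```text
t 6.68 tip [ 0.4463 -0.3075  0.1038] yaw 2.3 tilt z [ 0. -0. -1.] F [ 0.3 -0.3  0.2] w -0.002 | shift [ 23.8   0.6 -15.2] turn 0.002
```

View pics/m7.png

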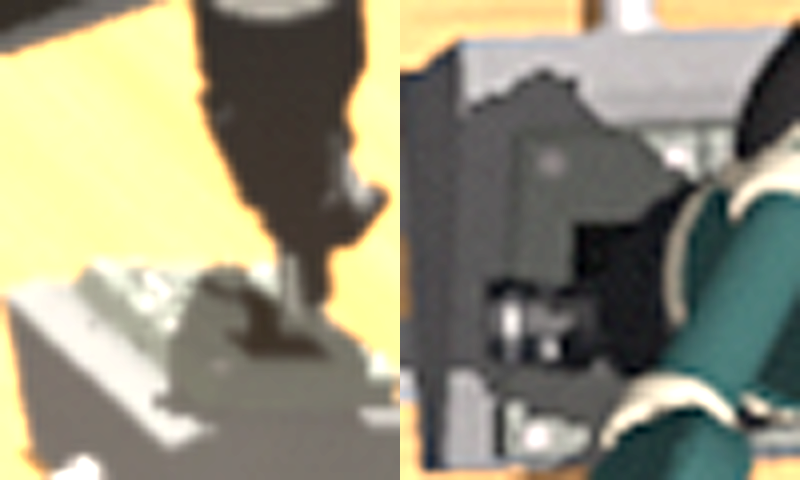

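The lever now stands upright, at about (255,310) in the scene half, clear of the finger. I'll nudge it slightly to make sure, then back off and check.

>>> drive_tool([
  {"delta_pos": [4,0,-2],"turn": 0,"jaw": -1},
  {"delta_pos": [4,0,-2],"turn": 0,"jaw": -1},
  {"delta_pos": [0,0,0],"turn": 0,"jaw": -1},
  {"delta_pos": [0,0,0],"turn": 0,"jaw": -1},
])

```text
time: 7.12
tool_pos: [0.4532, -0.307, 0.28]
tcp_rot: [-3.14, -0.063, 0.005]
wrist_force: [-6.0, -0.5, -1.4]
width: -0.002
grip_force: 2.4
```

>>> drive_tool([
  {"delta_pos": [-15,0,0],"turn": 0,"jaw": -1},
  {"delta_pos": [-15,0,-20],"turn": 0,"jaw": -1},
  {"delta_pos": [0,0,-40],"turn": 0,"jaw": -1},
  {"delta_pos": [0,0,-40],"turn": 0,"jaw": -1},
  {"delta_pos": [0,0,-40],"turn": 0,"jaw": -1},
  {"delta_pos": [0,0,-20],"turn": 0,"jaw": -1},
  {"delta_pos": [0,0,0],"turn": 0,"jaw": -1},
])

```text
time: 7.7
tool_pos: [0.4247, -0.3094, 0.4485]
tcp_rot: [3.132, 0.062, 0.018]
wrist_force: [0.4, 0.0, 0.0]
width: -0.0
grip_force: 0.0
```

```bash
python3 - <<'E'
from h import *
go([.6535,.0215,.26],None,.155)
s=cam("scene");t=cam("top")
cv2.imwrite("pics/m8.png",np.hstack([np.clip(crop(c,u,v,50,60,8).astype(float)*1.8,0,255).astype(np.uint8) for c,u,v in((s,160,115),(t,350,145))]))
E
```

```text
t 7.7 tip [ 0.4265 -0.3107  0.2935] yaw 2.27 tilt z [ 0.012 -0.008 -1.   ] F [0.4 0.  0. ] w -0.0 | shift [ 239.6 -323.2   33.3] turn None
```

View pics/m8.png

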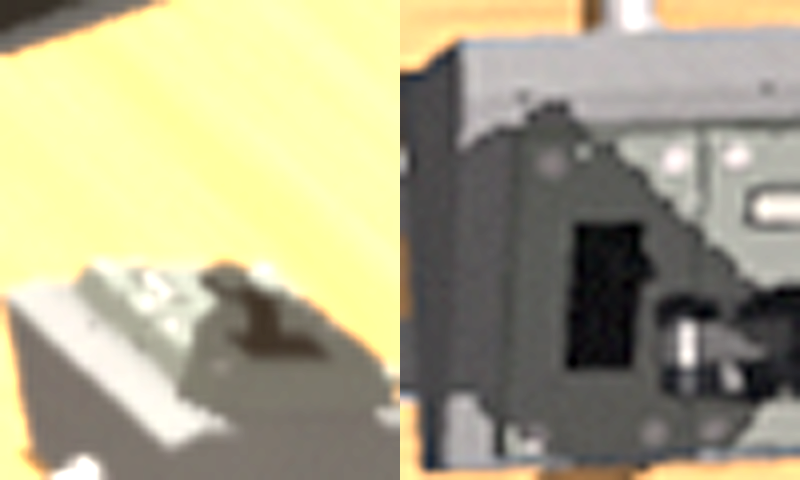

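The lever is up as it was at the start: black slot at (605,295) and tip at about (260,295). Now to the handle.

>>> drive_tool([
  {"delta_pos": [24,-32,0],"turn": 0,"jaw": -1},
  {"delta_pos": [24,-32,0],"turn": 0,"jaw": -1},
  {"delta_pos": [24,-32,0],"turn": 0,"jaw": -1},
  {"delta_pos": [24,-32,0],"turn": 0,"jaw": 0},
  {"delta_pos": [24,-32,0],"turn": 0,"jaw": 0},
  {"delta_pos": [24,-32,0],"turn": 0,"jaw": 0},
  {"delta_pos": [24,-32,0],"turn": 0,"jaw": 0},
  {"delta_pos": [24,-32,0],"turn": 0,"jaw": 0},
])

```text
time: 8.47
tool_pos: [0.6055, -0.043, 0.4378]
tcp_rot: [-3.14, -0.063, 0.006]
wrist_force: [0.4, -0.5, 0.3]
width: 0.499
grip_force: 0.0
```

>>> drive_tool([
  {"delta_pos": [24,-32,0],"turn": 0,"jaw": 0.2},
  {"delta_pos": [24,-32,0],"turn": 0,"jaw": 0.2},
  {"delta_pos": [0,0,0],"turn": -0.123,"jaw": 0.2},
  {"delta_pos": [0,0,0],"turn": -0.123,"jaw": 0.2},
  {"delta_pos": [0,0,0],"turn": -0.123,"jaw": 0.2},
  {"delta_pos": [0,0,0],"turn": -0.123,"jaw": 0.2},
  {"delta_pos": [0,0,0],"turn": -0.123,"jaw": 0.2},
  {"delta_pos": [0,0,0],"turn": -0.123,"jaw": 0.2},
])

```text
time: 9.13
tool_pos: [0.6502, 0.021, 0.4374]
tcp_rot: [-2.901, -1.2, 0.006]
wrist_force: [-0.5, -0.2, -0.1]
width: 0.6
grip_force: 0.0
```

>>> drive_tool([
  {"delta_pos": [0,0,0],"turn": -0.123,"jaw": 0.2},
  {"delta_pos": [0,0,0],"turn": -0.123,"jaw": 0.2},
  {"delta_pos": [0,0,0],"turn": -0.123,"jaw": 0.2},
  {"delta_pos": [0,0,0],"turn": -0.123,"jaw": 0.2},
  {"delta_pos": [0,0,0],"turn": -0.123,"jaw": 0.2},
  {"delta_pos": [0,0,0],"turn": 0,"jaw": 0.2},
  {"delta_pos": [0,0,0],"turn": 0,"jaw": 0.2},
])

```text
time: 9.72
tool_pos: [0.6504, 0.0209, 0.4383]
tcp_rot: [-2.412, -2.01, 0.004]
wrist_force: [0.2, 1.4, -0.5]
width: 0.604
grip_force: 0.0
```

```bash
python3 - <<'E'
from h import *
go([.6535,.0215,.204],80,.155)
print(bot.read_state()["q"].round(2))
E
```

```text
t 9.72 tip [0.6498 0.0209 0.2833] yaw 79.6 tilt z [-0.003  0.    -1.   ] F [ 0.2  1.4 -0.5] w 0.604 | shift [ 1.3  3.8 79.2] turn -0.007
[-0.01  0.2   1.62  0.    1.33  0.18]
```

>>> drive_tool([
  {"delta_pos": [1,3,26],"turn": -0.007,"jaw": 0.2},
  {"delta_pos": [0,0,26],"turn": 0,"jaw": 0.2},
  {"delta_pos": [0,0,15],"turn": 0,"jaw": 0.2},
  {"delta_pos": [0,0,12],"turn": 0,"jaw": 0.2},
  {"delta_pos": [0,0,0],"turn": 0,"jaw": 0.2},
  {"delta_pos": [0,0,0],"turn": 0,"jaw": 0.2},
])

```text
time: 10.22
tool_pos: [0.6538, 0.0214, 0.3606]
tcp_rot: [-2.403, -2.021, 0.002]
wrist_force: [0.1, -0.9, 0.3]
width: 0.601
grip_force: 0.0
```

>>> drive_tool([
  {"delta_pos": [0,0,0],"turn": 0,"jaw": -0.2},
  {"delta_pos": [0,0,0],"turn": 0,"jaw": -0.5},
  {"delta_pos": [0,0,0],"turn": 0,"jaw": -0.5},
])

```text
time: 10.47
tool_pos: [0.6546, 0.0214, 0.3634]
tcp_rot: [2.402, 2.022, 0.003]
wrist_force: [0.2, -0.6, -0.0]
width: 0.252
grip_force: 0.0
```

>>> drive_tool([
  {"delta_pos": [0,0,0],"turn": 0,"jaw": -0.65},
  {"delta_pos": [0,0,0],"turn": 0,"jaw": -1},
  {"delta_pos": [0,0,0],"turn": 0,"jaw": -1},
  {"delta_pos": [0,0,0],"turn": 0,"jaw": -1},
  {"delta_pos": [0,0,0],"turn": 0,"jaw": -1},
], grip_force=60)

```text
time: 10.88
tool_pos: [0.6524, 0.0219, 0.3631]
tcp_rot: [-2.4, -2.021, 0.005]
wrist_force: [-9.5, 1.4, 7.6]
width: 0.119
grip_force: 58.5
```

```bash
python3 - <<'E'
from h import *
go([.6535,.0215,.204],80,.155)
E
```

```text
t 10.88 tip [0.6516 0.022  0.2081] yaw 80.19 tilt z [-0.005  0.001 -1.   ] F [-9.5  1.4  7.6] w 0.119 | shift [-0.2  2.   4.1] turn 0.003
```

Grip is firm (58 N). Pulling along creaser −x, which is tool −y.

>>> drive_tool([
  {"delta_pos": [0,-5,0],"turn": 0,"jaw": -1},
  {"delta_pos": [0,-8,0],"turn": 0,"jaw": -1},
  {"delta_pos": [0,-8,0],"turn": 0,"jaw": -1},
  {"delta_pos": [0,-8,0],"turn": 0,"jaw": -1},
  {"delta_pos": [0,-8,0],"turn": 0,"jaw": -1},
  {"delta_pos": [0,-8,0],"turn": 0,"jaw": -1},
  {"delta_pos": [0,0,0],"turn": 0,"jaw": -1},
  {"delta_pos": [0,0,0],"turn": 0,"jaw": -1},
])

```text
time: 11.55
tool_pos: [0.6113, 0.029, 0.3632]
tcp_rot: [2.399, 2.02, 0.01]
wrist_force: [8.2, -0.7, -2.8]
width: 0.115
grip_force: 58.8
```

```bash
python3 - <<'E'
from h import *
go([.5884-.0008,.0332,.2081],80,.155)
E
```

```text
t 11.55 tip [0.6126 0.029  0.2082] yaw 80.19 tilt z [ 0.009 -0.    -1.   ] F [ 8.2 -0.7 -2.8] w 0.115 | shift [ -0.1 -25.4  -0.1] turn 0.003
```

>>> drive_tool([
  {"delta_pos": [0,-8,0],"turn": 0,"jaw": -1},
  {"delta_pos": [0,-8,0],"turn": 0,"jaw": -1},
  {"delta_pos": [0,-7,0],"turn": 0,"jaw": -1},
  {"delta_pos": [0,0,0],"turn": 0,"jaw": -1},
  {"delta_pos": [0,0,0],"turn": 0,"jaw": -1},
  {"delta_pos": [0,0,0],"turn": 0,"jaw": -1},
  {"delta_pos": [0,0,0],"turn": 0,"jaw": -1},
  {"delta_pos": [0,0,0],"turn": 0,"jaw": -1},
])

```text
time: 12.22
tool_pos: [0.5895, 0.0328, 0.3632]
tcp_rot: [2.398, 2.019, 0.013]
wrist_force: [11.3, -0.3, -4.0]
width: 0.114
grip_force: 59.1
```

```bash
python3 - <<'E'
from h import *
go([.5876,.0332,.2081],80,.155)
# profile along creaser -x at cover-top height, on left part of cover, vs line
t=cam("top");g=cv2.cvtColor(t["pixels"],cv2.COLOR_RGB2GRAY)
ex=np.array([.985,-.174,0]);ey=np.array([.174,.985,0]);L=np.array([.5733,.0384,.165])
for name,y in(("rail+",.138),("cover+",.115),("cover-",-.11),("cover-",-.095),("rail-",-.138)):
    v=[]
    for d in range(-20,21,2):
        u=proj(t,L+ey*y+ex*d/1000);v.append(int(cv2.getRectSubPix(g,(1,1),tuple(map(float,u)))[0,0]))
    print(name,y,v)
E
```

```text
t 12.22 tip [0.5912 0.0328 0.2082] yaw 80.18 tilt z [ 0.011 -0.    -1.   ] F [11.3 -0.3 -4. ] w 0.114 | shift [-0.2 -3.6  0. ] turn 0.003
rail+ 0.138 [169, 169, 169, 169, 168, 169, 171, 175, 155, 99, 18, 110, 159, 175, 172, 169, 168, 169, 170, 169, 169]
cover+ 0.115 [126, 137, 141, 134, 112, 108, 122, 123, 87, 60, 51, 60, 171, 219, 231, 224, 225, 225, 224, 223, 223]
cover- -0.11 [231, 230, 229, 231, 233, 237, 228, 187, 98, 93, 90, 112, 197, 232, 232, 227, 227, 229, 230, 231, 229]
cover- -0.095 [50, 47, 46, 51, 59, 78, 103, 126, 141, 135, 125, 132, 171, 221, 231, 232, 231, 232, 233, 232, 230]
rail- -0.138 [180, 180, 179, 178, 178, 178, 181, 185, 159, 94, 83, 144, 185, 182, 179, 177, 177, 177, 176, 177, 178]
```

Vision (edge about +3.5 mm from the lines) and kinematics (3.6 mm) agree. I'll pull the last 3.5 mm.

>>> drive_tool([
  {"delta_pos": [0,-1.8,0],"turn": 0,"jaw": -1},
  {"delta_pos": [0,-1.8,0],"turn": 0,"jaw": -1},
  {"delta_pos": [0,0,0],"turn": 0,"jaw": -1},
  {"delta_pos": [0,0,0],"turn": 0,"jaw": -1},
  {"delta_pos": [0,0,0],"turn": 0,"jaw": -1},
  {"delta_pos": [0,0,0],"turn": 0,"jaw": -1},
  {"delta_pos": [0,0,0],"turn": 0,"jaw": -1},
  {"delta_pos": [0,0,0],"turn": 0,"jaw": -1},
])

```text
time: 12.93
tool_pos: [0.5862, 0.0334, 0.3632]
tcp_rot: [2.398, 2.018, 0.013]
wrist_force: [11.4, -0.6, -4.2]
width: 0.114
grip_force: 59.0
```

```bash
cat > chk.py <<'E'
from h import *
go([.5876,.0332,.2081],80,.155)
t=cam("top");g=cv2.cvtColor(t["pixels"],cv2.COLOR_RGB2GRAY)
ex=np.array([.985,-.174,0]);ey=np.array([.174,.985,0]);L=np.array([.5733,.0384,.165])
for y in(.115,-.11,-.095):
    print(y,[int(cv2.getRectSubPix(g,(1,1),tuple(map(float,proj(t,L+ey*y+ex*d/1000))))[0,0]) for d in range(-10,11)])
E
python3 chk.py
```

```text
t 12.93 tip [0.5879 0.0334 0.2082] yaw 80.18 tilt z [ 0.011 -0.    -1.   ] F [11.4 -0.6 -4.2] w 0.114 | shift [-0.2 -0.2  0.1] turn 0.003
0.115 [106, 104, 99, 89, 74, 71, 68, 71, 85, 100, 135, 174, 206, 217, 227, 229, 227, 226, 225, 225, 225]
-0.11 [223, 209, 172, 131, 100, 96, 95, 94, 95, 107, 147, 187, 210, 224, 235, 232, 229, 227, 227, 227, 228]
-0.095 [138, 139, 137, 134, 131, 128, 124, 115, 107, 125, 163, 200, 217, 233, 240, 237, 233, 232, 231, 231, 232]
```

>>> drive_tool([
  {"delta_pos": [0,0,0],"turn": 0,"jaw": -1},
  {"delta_pos": [0,0,0],"turn": 0,"jaw": -1},
  {"delta_pos": [0,0,0],"turn": 0,"jaw": -1},
  {"delta_pos": [0,0,0],"turn": 0,"jaw": -1},
  {"delta_pos": [0,0,0],"turn": 0,"jaw": -1},
  {"delta_pos": [0,0,0],"turn": 0,"jaw": -1},
  {"delta_pos": [0,0,0],"turn": 0,"jaw": -1},
  {"delta_pos": [0,0,0],"turn": 0,"jaw": -1},
])

```text
time: 13.65
tool_pos: [0.5862, 0.0334, 0.3632]
tcp_rot: [2.398, 2.018, 0.013]
wrist_force: [11.7, -0.7, -4.2]
width: 0.109
grip_force: 59.0
```

```bash
python3 chk.py
```

```text
t 13.65 tip [0.5879 0.0334 0.2082] yaw 80.18 tilt z [ 0.011 -0.    -1.   ] F [11.7 -0.7 -4.2] w 0.109 | shift [-0.2 -0.2  0.1] turn 0.003
0.115 [106, 104, 99, 89, 74, 71, 68, 70, 85, 100, 135, 173, 204, 216, 226, 229, 226, 225, 225, 225, 225]
-0.11 [223, 209, 172, 130, 99, 95, 95, 95, 95, 106, 147, 187, 210, 224, 235, 232, 228, 227, 227, 227, 228]
-0.095 [137, 139, 138, 136, 132, 129, 124, 115, 107, 125, 162, 199, 216, 233, 240, 237, 233, 232, 231, 231, 232]
```

The edge is at the lines (within about 0.5 mm) and steady, with the spring force at about 12 N.

```bash
python3 -c "
from workcell import bot
print(bot.finish_job())"
```

```text
the job is handed in; nothing more can be done
None
```

The job is handed in: the breaker tripped when I pushed the test button, the lever is back up, and the gripper is holding the cover with its front edge within about 0.5 mm of the engraved lines; the judge returned no verdict.

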